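Tip the resin vial to 30 degrees in its indexed tilting stand and bring it back upright

ROBOT

A 6-joint arm with a two-finger parallel gripper is mounted at the origin on a cart in front of the work surface, level with it; the furniture and walls round the work are solid. World frame = base frame: x ahead of the robot, y to its left, z up, the work surface at z = 0. Lengths are in m, angles in rad, forces in N, time in s.
With the tool pointing down it reaches from about 0.25 to 0.8 m from the base axis. Payload 3.9 kg.
Tool frame: the origin (TCP) lies between the finger pads; the fingertips stand arm.finger_overhang ahead of it and the grasp point (between the pads) lies 8 mm behind it (arm.finger_overhang is the distance from the TCP to the fingertips, in m); z points along the fingers, y is the line along which they close (so a half turn about z gives the same grasp; the last joint's range is limited). The gripper opens to 85 mm and grips with 20 to 120 N. Pads are 22 mm wide; open, the fingers measure 114 mm over their backs; the gripper's body (76 mm by 85 mm) begins 54 mm behind the grasp point. The pads swing forward as they close: fully open they stand 13 mm farther back than shut.
Start: joints at [-1.179, 0.26, -0.138, 1.173, 0, 1.571], TCP at [0.2, -0.485, 0.242] pointing down, gripper open.
Joint ranges: [-2.78, 2.78], [-0.83, 1.72], [-1.28, 1.37], [-1.9, 2.12], [-1.57, 1.48], [-3.14, 3.14]. Speed limits (rad/s): [2.57, 2.57, 3.14, 3.14, 3.14, 3.14].

INTERFACE

Orientations are given as a rotation vector (axis times angle).
In Python, from plant import read_state, vision, arm gives the robot as it stands.
- The arm moves only by the tool play_rows, never from a script. Its argument "steps" is text: rows parted by semicolons, each of 5 numbers parted by spaces: the finger opening in cm, from 0 to 8.54, then the shift along the tool's x, y, z in cm, then the turn about the tool's z in degrees. A call has 1 to 20 rows; each row shifts and turns the commanded pose from where the row before left it, along the tool's axes as they then stand; what a row does not reach is not made up. A row lasts 1/12 s, in which the tool goes at most 41.7 mm and 7.16 degrees, less where a joint would pass 70% of its speed; a pose out of reach is approached as far as the arm can. A call is refused whole if a number of a shift passes 4.17 or a number of a turn 7.16, either way. A call with a gripper value outside its range is refused whole. The fingers move at their own pace and stop on an object; the grip force is fixed at half the most. Time passes only in rows, so rows that do not move let the fingers close. It gives the time, the measured TCP pose, the force, the opening and the grip force at its end, in the units of the state.
- read_state(): the state, without advancing time (a new reading comes with each control period).
- vision.grab_frame(name): name is "scene" or "top" or "wrist"; returns (picture, depth): 420x560x3 uint8, red, green, blue; 420x560 float32, m along the optical axis (not along the pixel's ray), 0 where there is no reading.
- vision.camera_info(name): a dict with "mtx" (3x3 intrinsics, pixels), "dist" ([k1, k2, p1, p2, k3] as OpenCV has them; the pictures are not rectified), "camera_from_world" (4x4, takes a point from world to camera coordinates). Camera axes: x right, y up, looking along -z (the intrinsics and any distortion apply to the point x, -y, -z); pixel columns grow to the right and rows downward; lengths in m; the calibration is good to about 2 mm. A picture is of the moment at which its call begins: read the wrist's pose just before it. camera_info takes no time and is no camera call; for the wrist camera it gives the pose at the moment of the call.
- arm.close_job(): hands the job in; it is judged then, once.
The state is a dict: "clock": time; "joint_pos": joint angles; "qd": joint speeds; "tau": joint torques, N m; "position": TCP position; "tool_rot": TCP orientation; "force": force on the tool from outside, world axes, zero at the start; "torque": the same for the moment, N m; "grip_width": finger opening in m; "grasp_force": force on a finger pad.
Only numpy, scipy, OpenCV 4.12 (cv2) and the standard library are available. Lean on these libraries where they do the work, as an engineer would, in place of code of your own. Each camera call takes 0.05 s, during which the arm holds its last target. There are 200 camera calls.

TASK

Free the bubbles in the capped resin vial: pinch the two orange tabs on the tilting stand's handle to unlock it, lean the vial over smoothly to the red-marked 30 degree slot, let the tabs spring out so that it locks there, and leave it locked for at least two seconds. Then unlock it again, bring the vial back upright, let it lock in the upright slot and let go. Do not tip it well past 30 degrees or let it swing free, keep off the magnifier above it, and leave the bottle, vial and puck that stand nearby where they are.

Things in the scene. Friction and masses are not known exactly. Their poses are not given: they have to be found in the camera images.
- stand: tilting stand, fixed to the table: grey base 150 x 104 x 17 mm, long side along its x. Origin under the base's centre, z up; its front, -x, looks roughly at the robot (yaw varies). Two upright aluminium side plates (inner faces 30, outer faces 36 mm either side of the middle plane y = 0) carry the cradle. Their slotted front edges have 66 mm radius about the turning axis; a red dot marks 30 degrees
- trunnion (a point): point on the cradle's level turning axis, 85 mm above the stand's origin, in the middle plane; axes as stand. The cradle turns about the y axis here
- cradle (a joint): tilt of cradle and vial, rad: 0 upright, grows as vial top and handle lean to the stand's front (-x), stop at 0.86. Slotes at 0, 0.262, 0.524 (the red-marked 30 degrees), 0.785, each with about 0.015 rad play either way. Nearly balanced, friction about 0.04 N m; between slotes the released bolts rub on the plates and hold it, and spring in when a slot comes opposite
- handle (a point): middle of the pinch handle, midway between the orange tabs, 95 mm from the turning axis; turns with the cradle. The handle leans 0.384 rad to the stand's front at tilt 0, so it lies at (-95 sin(0.384 + tilt), 0, 85 + 95 cos(0.384 + tilt)) mm in the stand's frame. Black stem 22 mm (y) by 20 mm, out to 123 mm from the axis, its end knob 30 mm (y) wide; a tab on either side
- tab_left (a joint): orange tab on the stand's +y side, pushed in towards the stem, m: 0 out, 0.008 home; 4 N to start, 8 N home. Plate 26 mm wide, 72 to 114 mm from the turning axis, flat face to the side; outer faces of the two tabs 50 mm apart when out, 34 mm pinched. Its steel bolt is clear of the slot beyond 6 mm, rests at about 5.5 mm between slotes, locks near 0. Both bolts must be clear to turn the cradle
- tab_right (a joint): the same for the orange tab on the stand's -y side
- magnifier: bench magnifier on the stand, origin and axes as stand. Lens in a black ring, outer diameter 77 mm, centred 10 mm behind the stand's origin, 252 mm up; front edge 28 mm before the origin, 240 to 249 mm up; steel rod 62 mm behind the origin. It overhangs the upright handle: a gripper straight down would hit it; come from the front, tool leaning 30 to 42 degrees, gripper's body to the front
- sample_vial: capped glass vial of resin, 28 mm in diameter and 62 mm high, white cap, standing loosely in the cradle's cup. Origin at the centre of its underside, z to its cap
- cup (a point): centre of the cup's floor in the cradle, on which the vial stands; 37 mm below the turning axis when upright; turns with the cradle
- drop_bottle: white dropper bottle with blue cap, 33 mm in diameter, 64 mm high, on the table near the stand; origin at its underside; a bystander
- stain_vial: small amber vial with black cap, 25 mm in diameter, 48 mm high; origin at its underside; a bystander
- block_puck: aluminium puck with four small resin blocks on top, 36 mm in diameter, 22 mm high; origin at its underside; a bystander
There are look-alikes about, which are no part of the job. Leave any pink or purple look-alike of the sample_vial alone.

How it is judged:
By the outcome, as a careful person would: the job done as asked, in the order asked, and still so for the second after the job is handed in, with the robot touching nothing.
It also fails if it takes over 58 s, if anything falls off the work surface, if the arm or the gripper's body presses on something with over 40 N, if the wrist force passes 120 N, or if a joint passes its speed limit or range.

## Working session

There is one attempt and no reset: what is moved stays moved. The work goes in short steps, Python scripts to look and compute and a tool call to move; the robot and the scene stay as the last step left them, time stands still between calls to the robot, and variables do not carry over. Pictures are saved under pics/ and viewed, at most 13 in all, crops included, and the job is handed in when it is done.

Besides the shell and the picture viewer there is one more tool, called by a JSON object that holds its "method" and its "body", one argument or row to a line. play_rows: Moves the arm, as the interface text tells. Its arguments: {"type":"object","properties":{"steps":{"type":"string"}},"required":["steps"]}

```bash
mkdir -p pics; ls; python3 - <<'E'
from plant import read_state, vision, arm
import cv2,numpy as np
s=read_state();print(s['clock'],s['position'],s['tool_rot'],s['grip_width'],arm.finger_overhang)
for n in("scene","top"):
    p,d=vision.grab_frame(n);cv2.imwrite(f"pics/{n}0.png",p[:,:,::-1]);np.savez(f"pics/{n}0.npz",p=p,d=d)
    c=vision.camera_info(n);print(n,np.round(c['mtx'],1).tolist(),c['dist'],np.round(c['camera_from_world'],3).tolist(),(d>0).mean())
E
```

```text
pics
0.0 [ 0.20020107 -0.48460124  0.24148137] [-3.07964946e+00 -6.11089206e-01  6.05469510e-04] 0.08499498654896387 0.011
scene [[480.3, 0.0, 279.7], [0.0, 480.3, 218.0], [0.0, 0.0, 1.0]] [-0.12963204  0.          0.          0.          0.        ] [[-0.768, -0.64, 0.01, 0.344], [0.408, -0.477, 0.778, -0.412], [-0.493, 0.602, 0.628, -0.582], [0.0, 0.0, 0.0, 1.0]] 0.9957738095238096
top [[448.4, 0.0, 274.5], [0.0, 448.4, 206.5], [0.0, 0.0, 1.0]] [-0.09524983  0.          0.          0.          0.        ] [[0.012, -1.0, 0.011, -0.148], [0.986, 0.014, 0.167, -0.581], [-0.167, 0.009, 0.986, -0.893], [0.0, 0.0, 0.0, 1.0]] 0.9959481292517007
```

View pics/scene0.png

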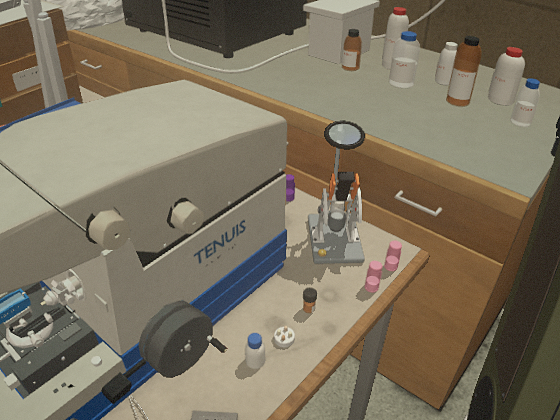

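View pics/top0.png

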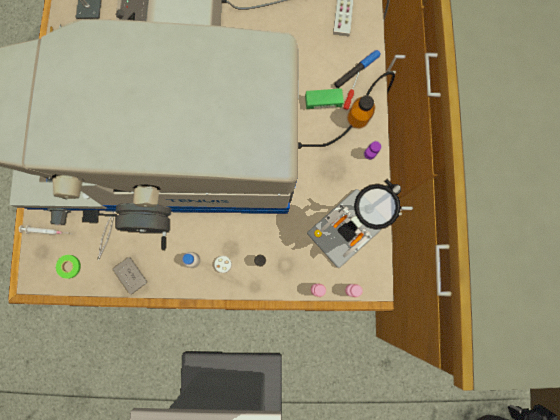

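The scene view shows the stand at about (337,215): orange tabs near (333,185) and (357,187), the magnifier ring at (344,135), and the bystanders at (255,350), (284,337) and (310,300). In the top view the stand is at (350,230), the ring at (378,206), and pink and purple look-alikes at (318,290), (354,290) and (373,150). Next I measure the stand.

```bash
cat > h.py <<'E'
import numpy as np,cv2
from plant import read_state, vision, arm
F=np.diag([1,-1,-1.])
def ray(c,uv):
    q=cv2.undistortPoints(np.float64(uv).reshape(-1,1,2),c['mtx'],np.array(c['dist'])).reshape(-1,2)
    T=np.array(c['camera_from_world']);R=T[:3,:3];o=-R.T@T[:3,3]
    return o,(np.c_[q,np.ones(len(q))]@F)@R      # d with unit optical depth
def cloud(c,d,m):
    v,u=np.nonzero(m&(d>0));o,r=ray(c,np.c_[u,v]);return o+r*d[v,u][:,None],np.c_[u,v]
def plane(c,uv,z):
    o,r=ray(c,uv);return o+r*((z-o[2])/r[:,2])[:,None]
def proj(c,P):
    T=np.array(c['camera_from_world']);X=(np.atleast_2d(P)@T[:3,:3].T+T[:3,3])@F
    return cv2.projectPoints(X,np.zeros(3),np.zeros(3),c['mtx'],np.array(c['dist']))[0].reshape(-1,2)
def tri(ca,ua,cb,ub):
    oa,ra=ray(ca,ua);ob,rb=ray(cb,ub);ra,rb=ra[0],rb[0]
    s=np.linalg.lstsq(np.c_[ra,-rb],ob-oa,rcond=None)[0]
    A,B=oa+ra*s[0],ob+rb*s[1];return (A+B)/2,np.linalg.norm(A-B)
E
python3 - <<'E'
from h import *
np.set_printoptions(precision=4,suppress=True)
for n,roi in(("scene",(290,110,380,275)),("top",(300,175,410,275))):
    z=np.load(f"pics/{n}0.npz");p,d=z['p'],z['d'];c=vision.camera_info(n)
    hsv=cv2.cvtColor(p,cv2.COLOR_RGB2HSV);R=np.zeros(d.shape,bool);x0,y0,x1,y1=roi;R[y0:y1,x0:x1]=1
    m=(hsv[...,0]>4)&(hsv[...,0]<19)&(hsv[...,1]>165)&(hsv[...,2]>110)&R
    k,l,st,ce=cv2.connectedComponentsWithStats(m.astype(np.uint8))
    for i in range(1,k):
        if st[i,4]>12:
            P,_=cloud(c,d,l==i);print(n,'orange',st[i],ce[i],np.median(P,0),P.min(0),P.max(0))
    P,uv=cloud(c,d,R)
    a=P[(P[:,2]>.012)&(P[:,2]<.022)]
    print(n,'base z',np.median(a[:,2]),len(a),cv2.minAreaRect(np.float32(a[:,:2]*1000)))
    a=P[(P[:,2]>.236)&(P[:,2]<.256)]
    if len(a)>5:print(n,'ring',len(a),np.median(a[:,2]),cv2.minEnclosingCircle(np.float32(a[:,:2]*1000)))
    cv2.imwrite(f"pics/{n}c.png",cv2.resize(p[y0:y1,x0:x1,::-1],None,fx=3.5,fy=3.5,interpolation=cv2.INTER_CUBIC))
a,b=cv2.imread("pics/scenec.png"),cv2.imread("pics/topc.png")
H=max(a.shape[0],b.shape[0]);f=lambda i:cv2.copyMakeBorder(i,0,H-i.shape[0],0,0,cv2.BORDER_CONSTANT)
cv2.imwrite("pics/crop.png",np.hstack([f(a),f(b)]))
E
```

```text
scene orange [329 173   6  26  64] [331.7969 185.4688] [ 0.5343 -0.2518  0.1753] [ 0.5236 -0.513  -0.0012] [ 0.6968 -0.242   0.1931]
scene orange [351 174   9  26  71] [354.3944 188.2394] [ 0.5041 -0.2812  0.1668] [ 0.4913 -0.2967  0.1313] [ 0.5172 -0.2702  0.1916]
scene base z 0.0170740427535917 1833 ((620.4487915039062, -413.16729736328125), (216.46871948242188, 431.5780334472656), 38.849029541015625)
scene ring 641 0.2512916897774046 ((549.7064208984375, -303.2365417480469), 38.126953125)
top orange [334 215  13  13  48] [339.75   220.9583] [ 0.5343 -0.2554  0.1899] [ 0.5241 -0.2708  0.1666] [ 0.5489 -0.2455  0.1952]
top orange [350 233  13  13  56] [356.3214 239.2321] [ 0.5023 -0.2848  0.1885] [ 0.4921 -0.2998  0.1491] [ 0.5179 -0.274   0.1958]
top base z 0.017240587806991337 1551 ((543.7890014648438, -299.5855712890625), (104.73292541503906, 148.95367431640625), 41.78105163574219)
top ring 944 0.2522658075570301 ((556.8469848632812, -312.2758483886719), 44.860618591308594)
```

View pics/crop.png

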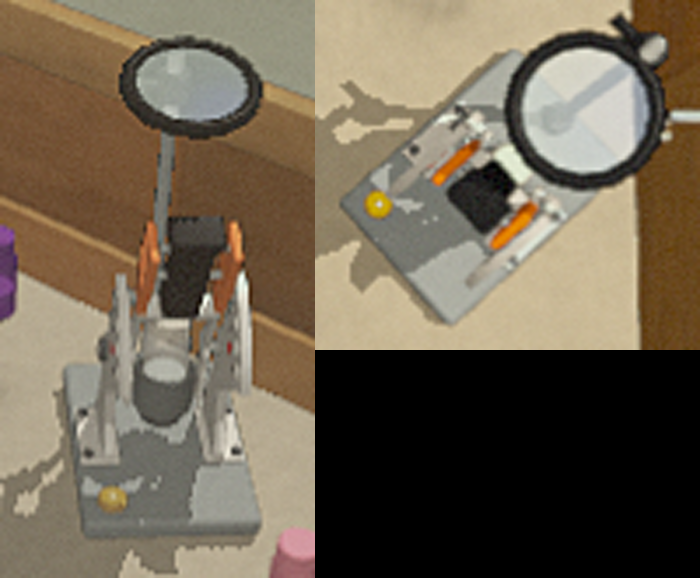

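The crop confirms it: base, orange tabs beside the black stem, and the ring over the stand's rear. Base centre is (0.544,-0.300), 105 x 149 mm at z=0.017, and the stand's x axis has azimuth about -48.2°. The tab midpoint matches the predicted handle point (0.520,-0.273,0.173). The moves can only turn about tool z, so the lean has to come from pushing past the arm's reach in free space. First I check what is out there.

```bash
python3 - <<'E'
from h import *
for n in("top","scene"):
    z=np.load(f"pics/{n}0.npz");d=z['d'];c=vision.camera_info(n);P,_=cloud(c,d,np.ones(d.shape,bool))
    az=np.degrees(np.arctan2(P[:,1],P[:,0]));r=np.hypot(P[:,0],P[:,1])
    for a in range(-80,-20,10):
        print(n,a,[(round(q,1),round(float(P[(abs(az-a)<5)&(abs(r-q)<.05)][:,2].max(initial=-9)),2)) for q in np.arange(.3,1.3,.1)])
E
```

```text
top -80 [(np.float64(0.3), -0.75), (np.float64(0.4), -0.75), (np.float64(0.5), -0.75), (np.float64(0.6), -0.75), (np.float64(0.7), -0.75), (np.float64(0.8), -0.75), (np.float64(0.9), -9.0), (np.float64(1.0), -9.0), (np.float64(1.1), -9.0), (np.float64(1.2), -9.0)]
top -70 [(np.float64(0.3), -0.75), (np.float64(0.4), -0.75), (np.float64(0.5), 0.32), (np.float64(0.6), 0.35), (np.float64(0.7), 0.15), (np.float64(0.8), 0.15), (np.float64(0.9), -9.0), (np.float64(1.0), -9.0), (np.float64(1.1), -9.0), (np.float64(1.2), -9.0)]
top -60 [(np.float64(0.3), -0.75), (np.float64(0.4), -0.75), (np.float64(0.5), 0.15), (np.float64(0.6), 0.16), (np.float64(0.7), 0.15), (np.float64(0.8), 0.15), (np.float64(0.9), -9.0), (np.float64(1.0), -9.0), (np.float64(1.1), -9.0), (np.float64(1.2), -9.0)]
top -50 [(np.float64(0.3), -0.75), (np.float64(0.4), -0.75), (np.float64(0.5), 0.0), (np.float64(0.6), 0.15), (np.float64(0.7), 0.16), (np.float64(0.8), 0.16), (np.float64(0.9), 0.16), (np.float64(1.0), 0.15), (np.float64(1.1), -9.0), (np.float64(1.2), -9.0)]
top -40 [(np.float64(0.3), -0.75), (np.float64(0.4), 
[... 1331 characters left out ...]
, 0.0), (np.float64(0.6), 0.15), (np.float64(0.7), 0.15), (np.float64(0.8), 0.15), (np.float64(0.9), 0.15), (np.float64(1.0), 0.29), (np.float64(1.1), 0.3), (np.float64(1.2), 0.33)]
scene -40 [(np.float64(0.3), -9.0), (np.float64(0.4), -0.0), (np.float64(0.5), 0.06), (np.float64(0.6), 0.0), (np.float64(0.7), 0.15), (np.float64(0.8), 0.15), (np.float64(0.9), 0.15), (np.float64(1.0), 0.15), (np.float64(1.1), 0.15), (np.float64(1.2), 0.31)]
scene -30 [(np.float64(0.3), -9.0), (np.float64(0.4), 0.0), (np.float64(0.5), 0.1), (np.float64(0.6), 0.26), (np.float64(0.7), 0.26), (np.float64(0.8), 0.06), (np.float64(0.9), 0.15), (np.float64(1.0), 0.15), (np.float64(1.1), 0.15), (np.float64(1.2), 0.16)]
```

{"method": "play_rows", "body": {
  "steps": "8.5 0 1 -4 0;8.5 0 1 -4 0;8.5 0 1 -4 0;8.5 0 1 -4 0"
}}

```text
clock: 0.43
position: [0.2155, -0.5216, 0.4034]
tool_rot: [-3.08, -0.611, 0.001]
force: [1.2, -1.0, 1.0]
grip_width: 0.0852
grasp_force: 0.0
```

{"method": "play_rows", "body": {
  "steps": "8.5 3.6 1.5 0 0;8.5 3.6 1.5 0 0;8.5 3.6 1.5 0 0;8.5 3.6 1.5 0 0;8.5 3.6 1.5 0 0;8.5 3.6 1.5 0 0;8.5 3.6 1.5 0 0;8.5 0 0 0 -7;8.5 0 0 0 -7;8.5 0 0 0 -7;8.5 0 0 0 -7;8.5 0 0 0 -7;8.5 0 0 0 -7;8.5 0 0 0 -7;8.5 0 0 0 -7;8.5 0 0 0 -7;8.5 0 0 0 -7;8.5 0 0 0 -7;8.5 0 0 0 -7;8.5 0 0 0 -7"
}}

```text
clock: 2.1
position: [0.4873, -0.5231, 0.4016]
tool_rot: [-1.715, -2.63, -0.001]
force: [0.8, -0.7, 0.1]
grip_width: 0.085
grasp_force: 0.0
```

```bash
cat > st.py <<'E'
from h import *
from scipy.spatial.transform import Rotation as Ro
np.set_printoptions(precision=4,suppress=True)
s=read_state();R=Ro.from_rotvec(s['tool_rot']).as_matrix();p=np.array(s['position'])
A=lambda v:np.degrees(np.arctan2(v[1],v[0]))
z=R[:,2];print('t',s['clock'],'q',np.array(s['joint_pos']),'p',p,'r',np.hypot(*p[:2]),'az',A(p))
print('lean',np.degrees(np.arccos(-z[2])),'leanaz',A(z),'yaz',A(R[:,1]),'y_z',R[2,1],'w',s['grip_width'],s['grasp_force'],'F',np.array(s['force']))
E
python3 st.py
```

```text
t 2.1 q [-0.8209  0.7142  1.0521  1.9102 -0.      0.3347] p [ 0.4873 -0.5231  0.4016] r 0.7148898186652438 az -47.032076324117014
lean 0.08512288807994625 leanaz 133.54434755804144 yaz 23.793926331846563 y_z -0.0005020448930420978 w 0.0849869832351497 0.0 F [ 0.8184 -0.677   0.0995]
```

{"method": "play_rows", "body": {
  "steps": "8.5 0 0 0 -6;8.5 0 0 0 -6;8.5 0 0 0 -6;8.5 -2 0 -3 0;8.5 -2 0 -3 0;8.5 -2 0 -3 0;8.5 -2 0 -3 0;8.5 -2 0 -3 0"
}}

```text
clock: 2.77
position: [0.4735, -0.5116, 0.4739]
tool_rot: [1.267, 2.809, -0.039]
force: [0.4, 0.2, 1.2]
grip_width: 0.0852
grasp_force: 0.0
```

```bash
python3 st.py
```

```text
t 2.7667 q [-0.8241  0.7529  1.3644  2.1172  0.0001  0.0233] p [ 0.4735 -0.5116  0.4739] r 0.6970516643822798 az -47.21568869975822
lean 3.7339433858824926 leanaz -47.163546203732025 yaz 41.451866552825514 y_z 0.0015769408992880457 w 0.08515375169197231 0.0 F [0.4292 0.1514 1.237 ]
```

{"method": "play_rows", "body": {
  "steps": "8.5 0 0 -4 0;8.5 0 0 -4 0;8.5 0 0 -4 0;8.5 0 0 -4 0;8.5 0 0 -4 0;8.5 0 0 -4 0"
}}

```text
clock: 3.27
position: [0.4324, -0.4672, 0.6005]
tool_rot: [1.194, 2.647, -0.145]
force: [0.2, -1.0, 0.9]
grip_width: 0.0849
grasp_force: 0.0
```

```bash
python3 st.py
```

```text
t 3.2667 q [-0.8241  0.5638  1.3648  2.1171  0.0001  0.0233] p [ 0.4324 -0.4672  0.6005] r 0.6366384526680675 az -47.21560692288928
lean 14.594156645769761 leanaz -47.19994173410738 yaz 41.48866888075813 y_z 0.005958775064555888 w 0.08494142760984924 0.0 F [ 0.2009 -1.0173  0.8974]
```

{"method": "play_rows", "body": {
  "steps": "8.5 0 0 -4 0;8.5 0 0 -4 0;8.5 0 0 -4 0;8.5 0 0 -4 0;8.5 0 0 -4 0;8.5 0 0 -4 0;8.5 0 0 -4 0;8.5 0 0 -4 0;8.5 0 0 -4 0"
}}

```text
clock: 4.02
position: [0.3445, -0.3722, 0.7606]
tool_rot: [1.084, 2.404, -0.28]
force: [-0.1, -0.1, 0.9]
grip_width: 0.0853
grasp_force: 0.0
```

```bash
python3 st.py
```

```text
t 4.0167 q [-0.8241  0.2857  1.365   2.1174  0.0001  0.0233] p [ 0.3445 -0.3722  0.7606] r 0.5071898540176966 az -47.216054243510946
lean 30.520277581603096 leanaz -47.208861877145864 yaz 41.63230485979845 y_z 0.01192168748949124 w 0.08529950725580882 0.0 F [-0.1477 -0.0525  0.8639]
```

{"method": "play_rows", "body": {
  "steps": "8.5 0 0 -4 0;8.5 0 0 -4 0;8.5 0 0 -4 0;8.5 0 0 0 -1.3"
}}

```text
clock: 4.35
position: [0.3065, -0.3312, 0.8081]
tool_rot: [1.018, 2.33, -0.333]
force: [-0.3, 1.2, 0.9]
grip_width: 0.0847
grasp_force: 0.0
```

```bash
python3 st.py
```

```text
t 4.35 q [-0.8242  0.187   1.3653  2.1174  0.0001 -0.0001] p [ 0.3065 -0.3312  0.8081] r 0.45123626432166314 az -47.218871688718814
lean 36.19790800803884 leanaz -47.21453479075755 yaz 42.783717307410015 y_z 2.2325776238368844e-05 w 0.08473011184706083 0.0 F [-0.253   1.2111  0.8653]
```

{"method": "play_rows", "body": {
  "steps": "8.5 0 0 -4 0;8.5 0 0 -4 0;8.5 0 0 0 0"
}}

```text
clock: 4.6
position: [0.2823, -0.305, 0.8337]
tool_rot: [0.995, 2.277, -0.358]
force: [-0.7, 0.8, 0.9]
grip_width: 0.085
grasp_force: 0.0
```

```bash
cat > go.py <<'E'
from st import *
import sys
B=np.array([.5438,-.2996,0]);yaw=np.radians(-48.2)   # stand
S=Ro.from_euler('z',yaw).as_matrix()
def stand(x,y,z): return B+S@np.array([x,y,z])
def handle(t,r=.100,off=.004):  # grasp point target; off = forward shift along tool x
    a=.384+t;return stand(-r*np.sin(a),0,.085+r*np.cos(a))+off*R[:,0]
def delta(G):  # tool-axis shift (cm) to bring grasp point to G
    return R.T@(G-(p-.008*R[:,2]))*100
E
python3 - <<'E'
from go import *
H=handle(0);print(H,'to 12cm back',delta(H-.12*R[:,2]),'to H',delta(H))
E
```

```text
t 4.6 q [-0.8241  0.1278  1.3653  2.1174  0.0001  0.0001] p [ 0.2823 -0.305   0.8337] r 0.4155801966043693 az -47.21532040052345
lean 39.58515522454139 leanaz -47.210277813162506 yaz 42.777840308141904 y_z 0.0001714674373224645 w 0.08497419306367705 0.0 F [-0.744   0.7976  0.8975]
[ 0.5167 -0.2694  0.1752] to 12cm back [31.7074 19.6147 48.0368] to H [31.7074 19.6147 60.0368]
```

{"method": "play_rows", "body": {
  "steps": "8.5 1.6 1 2.4 0;8.5 1.6 1 2.4 0;8.5 1.6 1 2.4 0;8.5 1.6 1 2.4 0;8.5 1.6 1 2.4 0"
}}

```text
clock: 5.02
position: [0.3221, -0.2918, 0.7282]
tool_rot: [0.999, 2.283, -0.355]
force: [0.4, -0.7, 1.1]
grip_width: 0.0849
grasp_force: 0.0
```

```bash
python3 - <<'E'
from go import *
H=handle(0);print(H,'to 12cm back',delta(H-.12*R[:,2]),'to H',delta(H))
E
```

```text
t 5.0167 q [-0.6647 -0.1792  0.4867  1.5597 -0.1004  0.1249] p [ 0.3221 -0.2918  0.7282] r 0.43464526020161554 az -42.17816075727872
lean 39.1476291356161 leanaz -47.223945197743824 yaz 42.73960608580536 y_z 0.0005178637407603492 w 0.08492817351464207 0.0 F [ 0.4489 -0.6668  1.0939]
[ 0.5167 -0.2694  0.1752] to 12cm back [25.9532 15.7889 38.9924] to H [25.9532 15.7889 50.9924]
```

{"method": "play_rows", "body": {
  "steps": "8.5 1.7 1.05 2.6 0;8.5 1.7 1.05 2.6 0;8.5 1.7 1.05 2.6 0;8.5 1.7 1.05 2.6 0;8.5 1.7 1.05 2.6 0;8.5 1.7 1.05 2.6 0;8.5 1.7 1.05 2.6 0;8.5 1.7 1.05 2.6 0;8.5 1.7 1.05 2.6 0;8.5 1.7 1.05 2.6 0;8.5 1.7 1.05 2.6 0;8.5 1.7 1.05 2.6 0;8.5 1.7 1.05 2.6 0;8.5 1.7 1.05 2.6 0;8.5 1.7 1.05 2.6 0;8.5 0 0 0 0"
}}

```text
clock: 6.35
position: [0.4672, -0.2184, 0.2577]
tool_rot: [0.999, 2.299, -0.356]
force: [-1.4, 0.6, -0.7]
grip_width: 0.0851
grasp_force: 0.0
```

```bash
python3 - <<'E'
from go import *
H=handle(0);print(H,'to 12cm back',delta(H-.12*R[:,2]),'to H',delta(H))
c=vision.camera_info("wrist");p_,d=vision.grab_frame("wrist");np.savez("pics/w1.npz",p=p_,d=d)
q=p_.copy()
o,r=ray(c,[[280,210]]);print('cam',o,r,(d>0).mean())
hsv=cv2.cvtColor(p_,cv2.COLOR_RGB2HSV)
m=(hsv[...,0]>4)&(hsv[...,0]<19)&(hsv[...,1]>165)&(hsv[...,2]>110)
k,l,stt,ce=cv2.connectedComponentsWithStats(m.astype(np.uint8))
for i in range(1,k):
    if stt[i,4]>40:
        P,_=cloud(c,d,l==i);Q=(P-B)@S*1000;print('orange',stt[i],ce[i],np.median(Q,0),np.percentile(Q,3,0),np.percentile(Q,97,0))
for x,y,z in[(-35.6,0,173),(-35.6,25,173),(-35.6,-25,173),(-46,0,199),(-28,0,245),(10,38,252)]:
    u=proj(c,stand(x/1e3,y/1e3,z/1e3))[0]
    if abs(u).max()<1000:cv2.circle(q,tuple(int(v) for v in u),4,(0,255,0),1)
cv2.imwrite("pics/w1.png",q[:,:,::-1])
E
```

```text
t 6.35 q [-0.2233 -0.1173 -0.7518  0.3596 -0.3618  0.4881] p [ 0.4672 -0.2184  0.2577] r 0.5157675069465304 az -25.051603488356527
lean 38.3721640249698 leanaz -47.554247366794215 yaz 42.903801882706816 y_z -0.006329821249153517 w 0.08507303044248327 0.0 F [-1.4297  0.6324 -0.7331]
[ 0.5167 -0.2694  0.1752] to 12cm back [-0.451   0.2019 -0.3309] to H [-0.451   0.2019 11.6691]
cam [ 0.3745 -0.118   0.3172] [[ 0.5565 -0.6018 -0.5728]] 0.9958503401360544
orange [    0     0   276   305 50272] [114.9956 149.2777] [  53.6973 -235.7508    1.0665] [ -75.3478 -351.7229 -240.562 ] [235.324  -33.1946 147.4146]
orange [ 285  184  115  159 9540] [339.1134 265.9583] [366.6804 133.98    54.5753] [ -41.7542   19.0825 -100.9807] [500.7621 236.1519 177.2004]
orange [ 396  259   94   69 1539] [446.6927 296.0793] [829.6033 602.3647 -80.642 ] [ 619.9789  366.1448 -119.4095] [1048.5873  845.1458  -15.8051]
orange [ 68 321  21   7  82] [ 76.0488 323.6829] [ 343.581  -360.2278  158.9123] [ 341.15   -373.4141  155.8958] [ 349.9735 -345.3537  163.9291]
orange [221 350  19   5  80] [230.3125 351.9125] [ 575.4787 -107.9569  161.0238] [ 571.2212 -130.2273  156.1778] [584.5224 -89.107  165.4204]
```

View pics/w1.png

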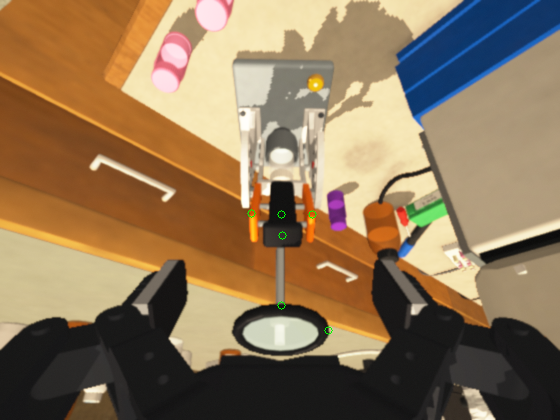

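The wrist view shows the stem centred at (282,215), with tabs at about (254,214) and (309,214). The predicted handle, knob and ring points fall on them to within about a pixel, so the stand pose holds. Next I move in.

{"method": "play_rows", "body": {
  "steps": "8.5 -0.1 0.1 1.5 0.8;8.5 -0.1 0.1 1.5 0;8.5 -0.1 0 1.5 0;8.5 0 0 1.5 0;8.5 0 0 1.5 0;8.5 0 0 1 0;8.5 0 0 0.5 0;8.5 0 0 0 0"
}}

```text
clock: 7.07
position: [0.5132, -0.2635, 0.199]
tool_rot: [1.016, 2.275, -0.348]
force: [0.2, -0.3, -0.2]
grip_width: 0.0852
grasp_force: 0.0
```

```bash
python3 - <<'E'
from go import *
H=handle(0);print('to H',delta(H))
c=vision.camera_info("wrist");p_,d=vision.grab_frame("wrist");q=p_.copy()
for x,y,z in[(-35.6,0,173),(-35.6,25,173),(-35.6,-25,173),(-46,0,199),(-28,0,245)]:
    u=proj(c,stand(x/1e3,y/1e3,z/1e3))[0]
    if abs(u).max()<1000:cv2.circle(q,tuple(int(v) for v in u),4,(0,255,0),1)
cv2.imwrite("pics/w2.png",q[:,:,::-1])
E
```

```text
t 7.0667 q [-0.3058  0.0474 -0.7931  0.1151 -0.3181  0.4322] p [ 0.5132 -0.2635  0.199 ] r 0.5769113437414596 az -27.181257853418625
lean 39.13319042846451 leanaz -47.235053440801465 yaz 42.078822272081396 y_z 0.009742751047830317 w 0.08521708522237842 0.0 F [ 0.1864 -0.3232 -0.2351]
to H [ 0.9823 -0.1481  3.0703]
```

View pics/w2.png

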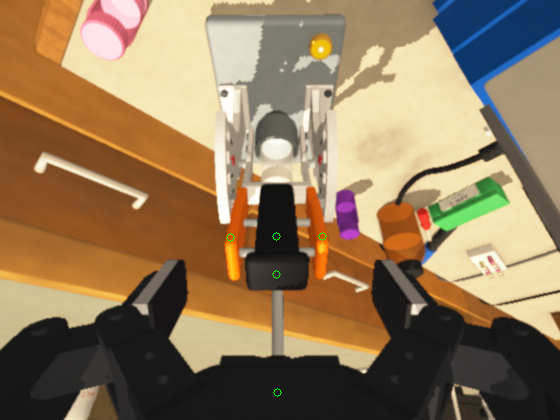

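The wrist view shows the tabs at x≈235 and 320 and the knob at (277,270), centred between the fingers. The tool sits 1 cm too close to the ring side, so I shift forward and let it settle.

{"method": "play_rows", "body": {
  "steps": "8.5 0.5 -0.1 0 0;8.5 0.5 0 0 0;8.5 0 0 0 0;8.5 0 0 0 0"
}}

```text
clock: 7.45
position: [0.506, -0.2569, 0.1913]
tool_rot: [1.014, 2.278, -0.348]
force: [0.0, -0.0, -0.6]
grip_width: 0.0849
grasp_force: 0.0
```

```bash
python3 - <<'E'
from go import *
print('to H',delta(handle(0)))
E
```

```text
t 7.45 q [-0.2961  0.0436 -0.8206  0.0957 -0.3226  0.4394] p [ 0.506  -0.2569  0.1913] r 0.5674948154687159 az -26.917479937234987
lean 39.024744854812674 leanaz -47.19838531906683 yaz 42.167786335130344 y_z 0.008965518115359089 w 0.08487417724450148 0.0 F [ 0.0252 -0.004  -0.6057]
to H [-0.261  -0.0533  3.0889]
```

{"method": "play_rows", "body": {
  "steps": "8.5 0 -0.05 1 0;8.5 -0.1 0 1 0;8.5 0 0 0.7 0;8.5 0 0 0.3 0;8.5 0 0 0 0;8.5 0 0 0 0"
}}

```text
clock: 7.95
position: [0.5194, -0.2723, 0.1683]
tool_rot: [1.016, 2.278, -0.348]
force: [-0.6, -0.8, -1.3]
grip_width: 0.0852
grasp_force: 0.0
```

```bash
python3 - <<'E'
from go import *
print('to H',delta(handle(0)))
E
```

```text
t 7.95 q [-0.3222  0.1074 -0.8288  0.0175 -0.308   0.4177] p [ 0.5194 -0.2723  0.1683] r 0.5864398302226899 az -27.66523697861282
lean 38.994007420705884 leanaz -47.26089020278678 yaz 42.11939529691458 y_z 0.008756292080216055 w 0.0851664028661161 0.0 F [-0.6317 -0.8169 -1.2715]
to H [-0.1306  0.0075  0.0118]
```

{"method": "play_rows", "body": {
  "steps": "6 0 0 0 0;5 0 0 0 0;4.5 0 0 0 0;4 0 0 0 0;3.6 0 0 0 0;3.3 0 0 0 0;3.3 0 0 0 0;3.3 0 0 0 0;3.3 0 0 0 0"
}}

```text
clock: 8.7
position: [0.52, -0.2729, 0.1705]
tool_rot: [1.015, 2.274, -0.35]
force: [-4.1, 2.5, 6.5]
grip_width: 0.0334
grasp_force: 8.8
```

```bash
python3 - <<'E'
from go import *
print('to H',delta(handle(0)))
for t in np.arange(0,.56,.0524): print(round(t,3),(R.T@(handle(t)-handle(0))*100))
c=vision.camera_info("wrist");p_,d=vision.grab_frame("wrist");cv2.imwrite("pics/w3.png",p_[:,:,::-1])
E
```

```text
t 8.7 q [-0.322   0.1047 -0.8278  0.0172 -0.3099  0.4175] p [ 0.52   -0.2729  0.1705] r 0.5872391541682122 az -27.692877415750125
lean 39.23644654936083 leanaz -47.268792859240236 yaz 42.08329224385543 y_z 0.009234175981259085 w 0.0334368389226429 8.799637109041214 F [-4.1213  2.4974  6.5296]
to H [0.076  0.0048 0.1371]
0.0 [0. 0. 0.]
0.052 [ 0.5043  0.0004 -0.142 ]
0.105 [ 1.0154  0.0006 -0.2575]
0.157 [ 1.5318  0.0005 -0.346 ]
0.21 [ 2.0521  0.0001 -0.4073]
0.262 [ 2.575  -0.0006 -0.4413]
0.314 [ 3.0989 -0.0016 -0.4479]
0.367 [ 3.6224 -0.0029 -0.427 ]
0.419 [ 4.1441 -0.0044 -0.3787]
0.472 [ 4.6626 -0.0063 -0.3032]
0.524 [ 5.1764 -0.0083 -0.2006]
```

View pics/w3.png

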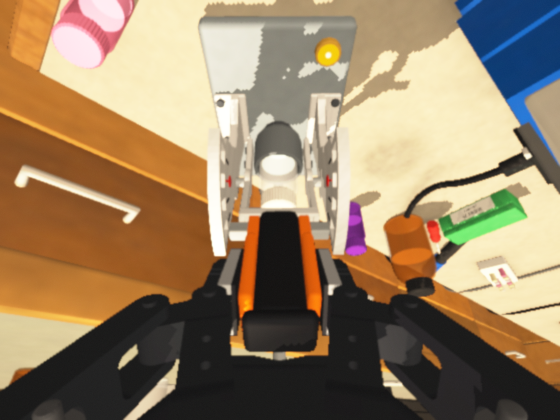

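The wrist view shows both tabs squeezed home against the stem at (280,275), with the width at 33.4 mm. Next I start leaning along the arc.

{"method": "play_rows", "body": {
  "steps": "3.3 0.13 0 -0.03 0;3.3 0.2 0 -0.05 0;3.3 0.25 0 -0.07 0;3.3 0.26 0 -0.06 0;3.3 0.26 0 -0.06 0;3.3 0.26 0 -0.05 0;3.3 0.26 0 -0.05 0;3.3 0.26 0 -0.03 0;3.3 0.26 0 -0.03 0;3.3 0.26 0 -0.02 0;3.3 0.26 0 -0.02 0"
}}

```text
clock: 9.67
position: [0.5034, -0.2544, 0.1548]
tool_rot: [1.015, 2.278, -0.348]
force: [1.9, -3.8, -4.3]
grip_width: 0.0333
grasp_force: 8.3
```

```bash
cat >> go.py <<'E'
def tilt():  # cradle tilt judged from grasp point
    G=S.T@(p-.008*R[:,2]-B);return np.arctan2(-G[0],G[2]-.085)-.384,np.hypot(G[0],G[2]-.085)
E
python3 - <<'E'
from go import *
print('tilt,r',tilt(),'rows to .524',R.T@(handle(.524)-handle(tilt()[0]))*100)
E
```

```text
t 9.6667 q [-0.2917  0.0971 -0.8886 -0.0237 -0.3253  0.4438] p [ 0.5034 -0.2544  0.1548] r 0.5640540942376989 az -26.80947918868275
lean 38.980906229271945 leanaz -47.24621619764642 yaz 42.132591445333674 y_z 0.008773068380393517 w 0.033284476305657354 8.323985785245895 F [ 1.9371 -3.8042 -4.312 ]
tilt,r (np.float64(0.32806636478731566), np.float64(0.1004544385655269)) rows to .524 [ 1.9398 -0.0046  0.2531]
```

{"method": "play_rows", "body": {
  "steps": "3.3 0.25 0 0 0;3.3 0.26 0 0 0;3.3 0.26 0 0.02 0;3.3 0.26 0 0.02 0;3.3 0.26 0 0.03 0;3.3 0.26 0 0.04 0;3.3 0.26 0 0.04 0;3.3 0.2 0 0.04 0;3.3 0.1 0 0.03 0;3.3 0 0 0 0;3.3 0 0 0 0"
}}

```text
clock: 10.58
position: [0.4933, -0.2431, 0.1402]
tool_rot: [1.015, 2.278, -0.348]
force: [-1.8, 0.1, 1.4]
grip_width: 0.033
grasp_force: 9.0
```

```bash
python3 - <<'E'
from go import *
print('tilt,r',tilt()[0]-.035,tilt()[1])
for n in("scene","wrist"):
    c=vision.camera_info(n);p_,d=vision.grab_frame(n);np.savez(f"pics/{n}4.npz",p=p_,d=d)
    if n=="wrist": w=cv2.resize(p_[150:370,170:390,::-1],None,fx=2,fy=2)
    else: sc=cv2.resize(p_[140:250,280:390,::-1],None,fx=4,fy=4,interpolation=cv2.INTER_CUBIC)
    hsv=cv2.cvtColor(p_,cv2.COLOR_RGB2HSV)
cv2.imwrite("pics/c4.png",np.hstack([w[:440,:400],sc[:,40:440]]))
E
```

```text
t 10.5833 q [-0.2707  0.1036 -0.9362 -0.072  -0.3371  0.4618] p [ 0.4933 -0.2431  0.1402] r 0.5499736589490046 az -26.22952010210811
lean 38.9824643588924 leanaz -47.22302377807074 yaz 42.15291975187207 y_z 0.008814003483436 w 0.03299880702353942 9.009506553411484 F [-1.8113  0.1247  1.4005]
tilt,r 0.5016845878353428 0.10151064863879491
```

View pics/c4.png

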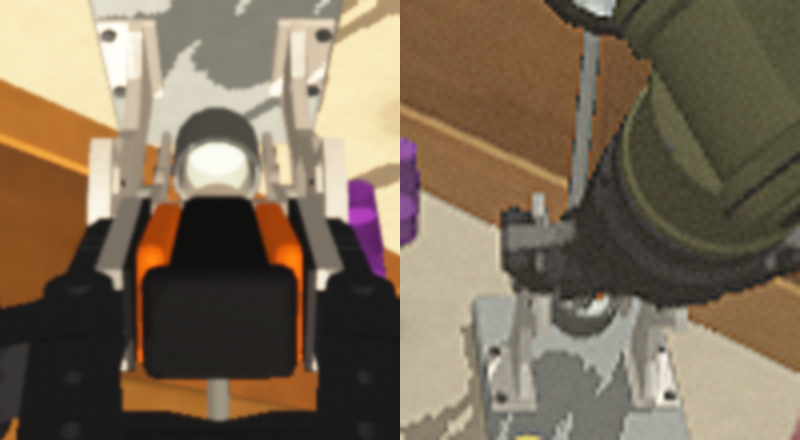

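The wrist crop shows the knob's end face at about (280,311) in full-frame pixels with the tabs pinched, and the vial leaning in the cup. I get the tilt from the face's plane in the depth image.

```bash
cat > face.py <<'E'
from go import *
def face(d,c,box):
    m=np.zeros(d.shape,bool);x0,y0,x1,y1=box;m[y0:y1,x0:x1]=1
    Q,_=cloud(c,d,m);Q=(Q-B)@S;C=np.median(Q,0);Q=Q[np.linalg.norm(Q-C,axis=1)<.02]
    for _ in range(3):
        C=Q.mean(0);n=np.linalg.svd(Q-C,full_matrices=False)[2][2];n*=np.sign(n[2]);e=(Q-C)@n;Q=Q[abs(e)<max(2*e.std(),.0005)]
    return 'C',C*1e3,'n',n,'tilt n',np.arctan2(-n[0],n[2])-.384,'tilt C',np.arctan2(-C[0],C[2]-.085)-.384,'rC',np.hypot(C[0],C[2]-.085),'rms',e.std()
E
python3 - <<'E'
from face import *
d=np.load("pics/wrist4.npz")['d'];c=vision.camera_info("wrist")
print(face(d,c,(248,290,313,332)))
E
```

```text
t 10.6833 q [-0.2708  0.1036 -0.9361 -0.0719 -0.3371  0.4618] p [ 0.4934 -0.2431  0.1403] r 0.5500250180393805 az -26.23446239668775
lean 38.98670885709697 leanaz -47.22557706135229 yaz 42.14771612879155 y_z 0.008852772628922867 w 0.03350720159395495 9.047187566757202 F [-2.9216  0.277   1.3033]
('C', array([-95.0406,  -0.0984, 163.0207]), 'n', array([-0.7744, -0.0015,  0.6327]), 'tilt n', np.float64(0.5018186331646194), 'tilt C', np.float64(0.49942872616978606), 'rC', np.float64(0.12296317403079007), 'rms', np.float64(0.0004957354364976141))
```

All three estimates agree on a tilt of about 0.501, so I add 0.023 rad.

{"method": "play_rows", "body": {
  "steps": "3.3 0.12 0 0.03 0;3.3 0.11 0 0.03 0;3.3 0 0 0 0;3.3 0 0 0 0"
}}

```text
clock: 11.02
position: [0.4926, -0.2422, 0.1386]
tool_rot: [1.015, 2.277, -0.348]
force: [-5.1, 0.8, 3.4]
grip_width: 0.0334
grasp_force: 9.4
```

```bash
python3 - <<'E'
from face import *
c=vision.camera_info("wrist");_,d=vision.grab_frame("wrist")
print(tilt()[0]-.035,face(d,c,(248,292,313,334)))
E
```

```text
t 11.0167 q [-0.2687  0.1054 -0.9413 -0.0789 -0.3386  0.4636] p [ 0.4926 -0.2422  0.1386] r 0.5489622068641531 az -26.18503426540415
lean 39.02525991580733 leanaz -47.230437636246414 yaz 42.137457358209794 y_z 0.008941308667418796 w 0.033353780994705096 9.431208372116089 F [-5.0595  0.823   3.3573]
0.5210469737671014 ('C', array([-95.8681,  -0.0025, 161.9732]), 'n', array([-0.7815, -0.0058,  0.6239]), 'tilt n', np.float64(0.5130872518697704), 'tilt C', np.float64(0.510285277476365), 'rC', np.float64(0.12294537588121299), 'rms', np.float64(0.0004825921863137577))
```

{"method": "play_rows", "body": {
  "steps": "3.3 0.1 0 0.02 0;3.3 0.08 0 0.02 0;3.3 0 0 0 0;3.3 0 0 0 0"
}}

```text
clock: 11.4
position: [0.492, -0.2415, 0.1372]
tool_rot: [1.015, 2.277, -0.348]
force: [-5.0, 0.7, 3.2]
grip_width: 0.0335
grasp_force: 9.6
```

```bash
python3 - <<'E'
from face import *
c=vision.camera_info("wrist");_,d=vision.grab_frame("wrist")
print(tilt()[0]-.035,face(d,c,(248,292,313,334)))
E
```

```text
t 11.4 q [-0.2672  0.1069 -0.9451 -0.084  -0.3396  0.4651] p [ 0.492  -0.2415  0.1372] r 0.5480895138223311 az -26.145870709617594
lean 39.03439796477775 leanaz -47.238882518716785 yaz 42.126030589999544 y_z 0.008986412333271132 w 0.03345362206290938 9.6011683344841 F [-4.9584  0.6599  3.2252]
0.537806048009314 ('C', array([-96.9671,  -0.0117, 160.5905]), 'n', array([-0.7926, -0.0025,  0.6097]), 'tilt n', np.float64(0.5310656746626663), 'tilt C', np.float64(0.5246509085085659), 'rC', np.float64(0.12294931874150027), 'rms', np.float64(0.0005007400520969004))
```

{"method": "play_rows", "body": {
  "steps": "3.6 0 0 0 0;4 0 0 0 0;4.4 0 0 0 0;4.8 0 0 0 0;5.2 0 0 0 0;5.6 0 0 0 0;5.8 0 0 0 0;5.8 0 0 0 0;5.8 0 0 0 0"
}}

```text
clock: 12.2
position: [0.4926, -0.2413, 0.1375]
tool_rot: [1.015, 2.277, -0.347]
force: [-0.0, -0.4, -0.2]
grip_width: 0.0578
grasp_force: 0.0
```

```bash
python3 - <<'E'
from face import *
c=vision.camera_info("wrist");p_,d=vision.grab_frame("wrist")
print(tilt()[0]-.035,face(d,c,(248,292,313,334)))
cv2.imwrite("pics/w5.png",p_[:,:,::-1])
E
```

```text
t 12.2 q [-0.2669  0.1067 -0.9447 -0.0843 -0.3389  0.4651] p [ 0.4926 -0.2413  0.1375] r 0.5484836329218454 az -26.098013853703705
lean 39.063217142911014 leanaz -47.12637557533466 yaz 42.166223643824125 y_z 0.010019794461926912 w 0.05780013862987926 0.0 F [-0.0186 -0.4081 -0.151 ]
0.534143206967663 ('C', array([-96.7392,   0.5863, 160.8726]), 'n', array([-0.7881, -0.0018,  0.6156]), 'tilt n', np.float64(0.5236773914687582), 'tilt C', np.float64(0.5217013217816646), 'rC', np.float64(0.12294357612098267), 'rms', np.float64(0.0004895523787847739))
```

View pics/w5.png

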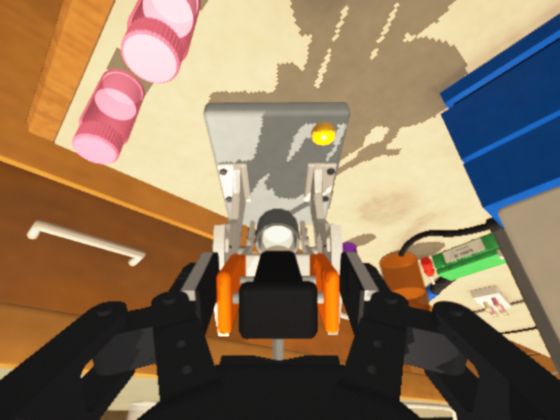

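The wrist view shows the tabs out at x≈217–245 and 312–340. That is about 48 mm over their outer faces, and the tilt is 0.523, so it is locked. I hold it there for 3 s, then pinch again.

{"method": "play_rows", "body": {
  "steps": "5.8 0 0 0 0;5.8 0 0 0 0;5.8 0 0 0 0;5.8 0 0 0 0;5.8 0 0 0 0;5.8 0 0 0 0;5.8 0 0 0 0;5.8 0 0 0 0;5.8 0 0 0 0;5.8 0 0 0 0;5.8 0 0 0 0;5.8 0 0 0 0;5.8 0 0 0 0;5.8 0 0 0 0;5.8 0 0 0 0;5.8 0 0 0 0;5.8 0 0 0 0;5.8 0 0 0 0;5.8 0 0 0 0;5.8 0 0 0 0"
}}

```text
clock: 13.92
position: [0.4922, -0.2415, 0.1373]
tool_rot: [1.015, 2.277, -0.348]
force: [-0.5, 0.3, -0.5]
grip_width: 0.0577
grasp_force: 0.0
```

{"method": "play_rows", "body": {
  "steps": "5.8 0 0 0 0;5.8 0 0 0 0;5.8 0 0 0 0;5.8 0 0 0 0;5.8 0 0 0 0;5.8 0 0 0 0;5.8 0 0 0 0;5.8 0 0 0 0;5.8 0 0 0 0;5.8 0 0 0 0;5.8 0 0 0 0;5.8 0 0 0 0;5.2 0 0 0 0;4.8 0 0 0 0;4.4 0 0 0 0;4 0 0 0 0;3.6 0 0 0 0;3.3 0 0 0 0;3.3 0 0 0 0;3.3 0 0 0 0"
}}

```text
clock: 15.58
position: [0.4911, -0.2408, 0.1368]
tool_rot: [1.014, 2.279, -0.348]
force: [-5.8, 5.1, 5.5]
grip_width: 0.033
grasp_force: 8.4
```

```bash
python3 - <<'E'
from face import *
c=vision.camera_info("wrist");p_,d=vision.grab_frame("wrist")
print(tilt(),face(d,c,(248,292,313,334)))
E
```

```text
t 15.5833 q [-0.2666  0.106  -0.9464 -0.0828 -0.3392  0.4649] p [ 0.4911 -0.2408  0.1368] r 0.5469529669968914 az -26.123770637232322
lean 38.95213743781817 leanaz -47.22862656275513 yaz 42.17947934004824 y_z 0.008350755956205741 w 0.03302985120892348 8.42297226190567 F [-5.8058  5.1331  5.482 ]
(np.float64(0.5822854282136999), np.float64(0.10206942484419004)) ('C', array([-97.3709,  -0.2579, 160.0307]), 'n', array([-0.7962, -0.005 ,  0.6051]), 'tilt n', np.float64(0.5369483400366646), 'tilt C', np.float64(0.5302623563152665), 'rC', np.float64(0.12292559286708762), 'rms', np.float64(0.000504828640485202))
```

{"method": "play_rows", "body": {
  "steps": "3.3 -0.13 0 -0.03 0;3.3 -0.2 0 -0.04 0;3.3 -0.25 0 -0.04 0;3.3 -0.26 0 -0.04 0;3.3 -0.26 0 -0.03 0;3.3 -0.26 0 -0.02 0;3.3 -0.26 0 -0.02 0;3.3 -0.26 0 -0.01 0;3.3 -0.26 0 0 0;3.3 -0.26 0 0 0;3.3 -0.26 0 0.01 0;3.3 -0.26 0 0.02 0"
}}

```text
clock: 16.63
position: [0.5053, -0.2567, 0.1563]
tool_rot: [1.015, 2.28, -0.347]
force: [-3.8, 3.6, 2.9]
grip_width: 0.0332
grasp_force: 8.3
```

```bash
python3 - <<'E'
from face import *
c=vision.camera_info("wrist");p_,d=vision.grab_frame("wrist")
print(tilt(),face(d,c,(255,300,305,330)))
E
```

```text
t 16.6333 q [-0.2967  0.0984 -0.8804 -0.0167 -0.3215  0.4391] p [ 0.5053 -0.2567  0.1563] r 0.5667586861415024 az -26.93253862564697
lean 38.89312138062138 leanaz -47.21929400735358 yaz 42.18315951334187 y_z 0.008412748713768486 w 0.033175735168479305 8.33229348063469 F [-3.7921  3.6121  2.8992]
(np.float64(0.29573771829857254), np.float64(0.09969352485614819)) ('C', array([-77.3027,  -0.4745, 180.8909]), 'n', array([-0.6582,  0.0023,  0.7528]), 'tilt n', np.float64(0.3344460226375081), 'tilt C', np.float64(0.29448162126408683), 'rC', np.float64(0.12316970992523496), 'rms', np.float64(0.0005472393082278839))
```

{"method": "play_rows", "body": {
  "steps": "3.3 -0.26 0 0.03 0;3.3 -0.26 0 0.03 0;3.3 -0.26 0 0.04 0;3.3 -0.26 0 0.04 0;3.3 -0.26 0 0.05 0;3.3 -0.26 0 0.05 0;3.3 -0.22 0 0.05 0;3.3 -0.15 0 0.04 0;3.3 -0.1 0 0.03 0;3.3 0 0 0 0;3.3 0 0 0 0"
}}

```text
clock: 17.6
position: [0.5185, -0.2713, 0.1673]
tool_rot: [1.015, 2.276, -0.349]
force: [-2.0, -0.4, 0.3]
grip_width: 0.0329
grasp_force: 8.5
```

```bash
python3 - <<'E'
from face import *
c=vision.camera_info("wrist");p_,d=vision.grab_frame("wrist");np.savez("pics/w6.npz",p=p_,d=d)
print(tilt(),face(d,c,(255,318,305,340)));print(d[280:360:8,280])
cv2.imwrite("pics/w6.png",p_[:,:,::-1])
E
```

```text
t 17.6 q [-0.3202  0.107  -0.8338  0.0121 -0.3097  0.4194] p [ 0.5185 -0.2713  0.1673] r 0.5851931856139163 az -27.617754303957934
lean 39.07196578037108 leanaz -47.258309476939864 yaz 42.103958729357046 y_z 0.009035933107762129 w 0.032869966092889176 8.534342050552368 F [-1.956  -0.4049  0.2934]
(np.float64(0.06817315668949636), np.float64(0.09843240837279031)) ('C', array([-54.3396,  -0.3346, 195.9088]), 'n', array([-0.4611, -0.0028,  0.8873]), 'tilt n', np.float64(0.0952795675110043), 'tilt C', np.float64(0.07157429268715504), 'rC', np.float64(0.12350529491155218), 'rms', np.float64(0.0004303703470810858))
[0.1322 0.1287 0.1239 0.1209 0.117  0.1143 0.1163 0.1182 0.1198 0.1234]
```

View pics/w6.png

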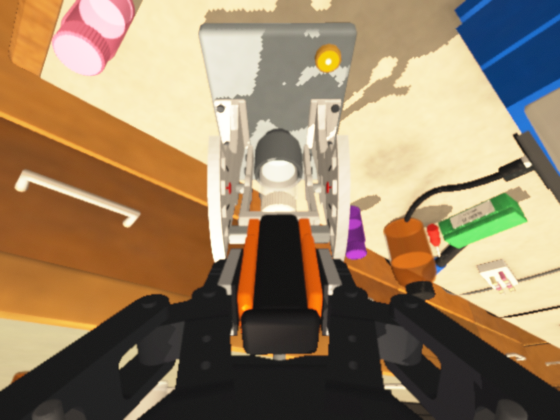

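The wrist view shows the tabs still pinched and the end face at rows 323–352, so I redo the plane fit with that box.

```bash
python3 - <<'E'
from face import *
d=np.load("pics/w6.npz")['d'];c=vision.camera_info("wrist")
print(face(d,c,(252,325,308,350)),face(d,c,(256,328,304,348)))
E
```

```text
t 17.65 q [-0.3202  0.1069 -0.8339  0.0122 -0.3097  0.4194] p [ 0.5185 -0.2713  0.1673] r 0.5851278943132808 az -27.618526102858755
lean 39.069589567190235 leanaz -47.26218750521243 yaz 42.10375305644711 y_z 0.008983145026251749 w 0.033220954181375516 8.568289875984192 F [-1.9346 -0.0268  0.5916]
('C', array([-50.4429,  -0.3716, 197.8382]), 'n', array([-0.3966, -0.0016,  0.918 ]), 'tilt n', np.float64(0.02381178336332329), 'tilt C', np.float64(0.036387932922965605), 'rC', np.float64(0.1235999111202971), 'rms', np.float64(0.00031694345357686105)) ('C', array([-50.2125,  -0.3874, 197.956 ]), 'n', array([-0.39  , -0.0002,  0.9208]), 'tilt n', np.float64(0.016667365847137905), 'tilt C', np.float64(0.03429713510930438), 'rC', np.float64(0.1236137520475458), 'rms', np.float64(0.0003089880753362719))
```

{"method": "play_rows", "body": {
  "steps": "3.3 -0.12 0 0.03 0;3.3 -0.1 0 0.03 0;3.3 0 0 0 0;3.3 0 0 0 0"
}}

```text
clock: 17.98
position: [0.5197, -0.2726, 0.1681]
tool_rot: [1.015, 2.277, -0.348]
force: [-2.5, 0.5, 1.1]
grip_width: 0.0332
grasp_force: 8.8
```

```bash
python3 - <<'E'
from face import *
c=vision.camera_info("wrist");p_,d=vision.grab_frame("wrist")
print(tilt(),face(d,c,(252,326,308,351)),face(d,c,(256,329,304,349)))
E
```

```text
t 17.9833 q [-0.3226  0.1082 -0.8292  0.0153 -0.3079  0.4172] p [ 0.5197 -0.2726  0.1681] r 0.5868757948349772 az -27.67647453104667
lean 39.04214977750563 leanaz -47.24304947358313 yaz 42.12185804715935 y_z 0.008988976805209131 w 0.03320743894553984 8.753635436296463 F [-2.513   0.4667  1.0889]
(np.float64(0.04842163183282677), np.float64(0.09835474950660736)) ('C', array([-48.0916,  -0.1974, 198.8756]), 'n', array([-0.376 , -0.0032,  0.9266]), 'tilt n', np.float64(0.0014453474240205266), 'tilt C', np.float64(0.015596180199398346), 'rC', np.float64(0.12361416822391659), 'rms', np.float64(0.0003205913101147551)) ('C', array([-47.8864,  -0.2037, 198.9716]), 'n', array([-0.3658, -0.0009,  0.9307]), 'tilt n', np.float64(-0.009504496651218608), 'tilt C', np.float64(0.01376459352188858), 'rC', np.float64(0.12362297202989317), 'rms', np.float64(0.0003220699221067242))
```

The tilt is now about 0, so I release slowly.

{"method": "play_rows", "body": {
  "steps": "3.6 0 0 0 0;4 0 0 0 0;4.4 0 0 0 0;4.8 0 0 0 0;5.2 0 0 0 0;5.6 0 0 0 0;5.8 0 0 0 0;5.8 0 0 0 0;5.8 0 0 0 0"
}}

```text
clock: 18.78
position: [0.5202, -0.2724, 0.1686]
tool_rot: [1.015, 2.276, -0.348]
force: [0.2, -0.8, -0.5]
grip_width: 0.058
grasp_force: 0.0
```

```bash
python3 - <<'E'
from face import *
c=vision.camera_info("wrist");p_,d=vision.grab_frame("wrist")
print(tilt(),face(d,c,(254,326,306,349)))
hsv=cv2.cvtColor(p_,cv2.COLOR_RGB2HSV)
m=(hsv[...,0]>4)&(hsv[...,0]<19)&(hsv[...,1]>165)&(hsv[...,2]>110)
for v in(240,260,280,300):
    x=np.nonzero(m[v,200:360])[0]+200;print(v,x.min(),x.max(),[int(i) for i in x[:-1][np.diff(x)>1]],[int(i) for i in x[1:][np.diff(x)>1]])
cv2.imwrite("pics/w7.png",p_[:,:,::-1])
E
```

```text
t 18.7833 q [-0.3223  0.1077 -0.8289  0.0151 -0.3075  0.4173] p [ 0.5202 -0.2724  0.1686] r 0.587188075397979 az -27.642933255028627
lean 39.08908832914859 leanaz -47.155573580183734 yaz 42.15001885109079 y_z 0.009844861651540054 w 0.057963601828364096 0.0 F [ 0.2264 -0.8034 -0.5112]
(np.float64(0.04472063858451375), np.float64(0.098748987143741)) ('C', array([-47.8528,   0.2035, 198.9958]), 'n', array([-0.3701,  0.0001,  0.929 ]), 'tilt n', np.float64(-0.004919323113854512), 'tilt C', np.float64(0.013438489232593831), 'rC', np.float64(0.12363231123138899), 'rms', np.float64(0.00030745598131742835))
240 200 328 [208, 256] [228, 299]
260 220 339 [238] [318]
280 219 338 [253] [304]
300 215 342 [218, 233, 329] [222, 324, 338]
```

View pics/w7.png

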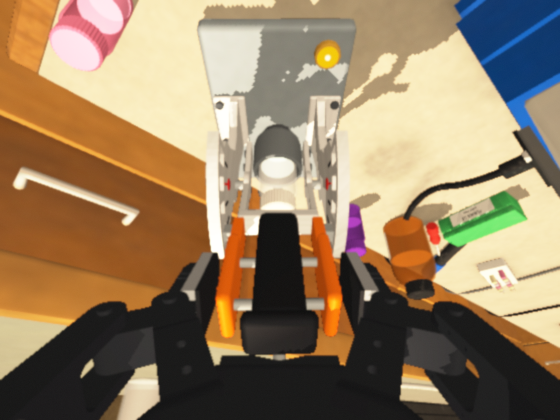

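The wrist view shows both tabs fully out, with guide pins at (240,262) and (316,262), so it is locked upright. I back straight out.

{"method": "play_rows", "body": {
  "steps": "7 0 0 0 0;8 0 0 0 0;8 0.1 0 -0.5 0;8 0.1 0 -1 0;8 0.1 0 -1.5 0;8 0 0 -1.5 0;8 0 0 -1.5 0;8 0 0 -1.5 0;8 0 0 -1.5 0;8 0 0 -1.5 0;8 0 0 -1.5 0;8 0 0 -1 0;8 0 0 0 0;8 0 0 0 0"
}}

```text
clock: 20.0
position: [0.4628, -0.2103, 0.2683]
tool_rot: [1.014, 2.275, -0.347]
force: [0.0, -0.3, 0.3]
grip_width: 0.0799
grasp_force: 0.0
```

```bash
python3 - <<'E'
from face import *
o=np.load("pics/top0.npz");c=vision.camera_info("top");p_,d=vision.grab_frame("top")
# bystander check + cap of vial
for n,(x0,y0,x1,y1) in dict(bystanders=(170,240,280,280)).items():
    print(n,np.abs(p_[y0:y1,x0:x1].astype(int)-o['p'][y0:y1,x0:x1]).mean())
c=vision.camera_info("wrist");p_,d=vision.grab_frame("wrist");cv2.imwrite("pics/w8.png",p_[:,:,::-1])
E
```

```text
t 20.0 q [-0.2013 -0.1445 -0.7518  0.3785 -0.3758  0.5228] p [ 0.4628 -0.2103  0.2683] r 0.5083012119754249 az -24.440415742225724
lean 39.146726600225406 leanaz -47.07788797927538 yaz 42.177759454090264 y_z 0.010574542095865974 w 0.07987312245288927 0.0 F [ 0.0049 -0.2979  0.3411]
bystanders 30.87068181818182
```

View pics/w8.png

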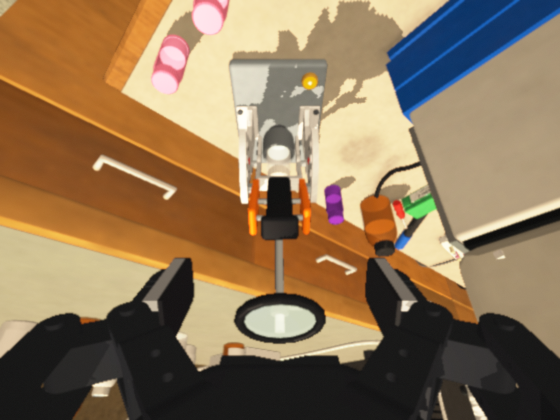

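The wrist view shows the stand as at the start: tabs out, vial upright at (279,143), ring untouched and gripper clear. I hand in.

```bash
python3 -c "
from plant import arm
print(arm.close_job())"
```

```text
the job is handed in; nothing more can be done
None
```

I leaned the vial to the 30° slot, where it stayed locked for about 3 s, then brought it back upright, locked it, let go and handed the job in at about 20 s. I never confirmed that the bottle, vial and puck nearby stayed put: my one image check of them differed from the start, probably because the arm was in view, though nothing suggested it touched them.

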